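# Park the fibre stage and store its position on the key box

### The job

Wind the hand crank clockwise until the carriage is fully home against the end stop at the far end of its slide. Then store the position on the key box: press the three round keys one at a time, in order from the smallest cap to the largest, gently but well down for about half a second each, letting each spring back before the next, and never press a key before the carriage is home. Do not press the square key, move the carriage only by its crank, and leave the other things on the bench where they are.

Things in the scene. Friction and masses are not known exactly. Their poses are not given: they have to be found in the camera images.
- stage: Fixed manual slide stage of dark steel; origin on the table under the crank's axis; its bed runs 350 mm along its +y, 100 mm wide. Gearbox 100x100 mm, 85 mm high at the origin; end-stop block (65 mm high, 100x25 mm) at the far end, its near face at y=+325 mm
- carriage: Aluminium carriage with a fibre clamp, 90x70 mm (y 70), 50 mm high, sliding along the stage's y; origin centre of its underside; it moves 30 mm away from the crank per clockwise turn and is home when its front meets the end-stop block (origin at stage y=+290 mm). Move it only by the crank
- crank_axis (a point): Point on the vertical crank axis, at the height of the handle's middle (125 mm above the table at this point)
- knob_mid (a point): Middle of the crank's upright handle: black cylinder 20 mm diameter, 45 mm tall (105 to 150 mm above the table), free to spin about its own axis, circling 50 mm from crank_axis. The flat crank arm lies below it, top at 103 mm; nothing above
- crank (a joint): Crank angle in rad, grows clockwise seen from above; 12.0 is the end stop with the carriage home; turns stiffly (about 2 N at the handle) and stays where left
- keybox: Fixed grey key box 110x290x50 mm (x,y,z), origin centre of the underside; the four key blocks stand in a row along its y, 62 mm apart, in any order, on its top (50 mm)
- pod_small: Push key on a 52x52x15 mm black block on the key box; origin: centre of the block's underside, z up along the key. Its 42 mm aluminium collar stands 10 to 28 mm above the block (differs from key to key, not measured: find it by touch or sight); the resting cap's flat top is 14 mm above the collar, so 39 to 57 mm above this origin. Round cap 16 mm in diameter
- pod_medium: Push key on a 52x52x15 mm black block on the key box; origin: centre of the block's underside, z up along the key. Its 42 mm aluminium collar stands 10 to 28 mm above the block (differs from key to key, not measured: find it by touch or sight); the resting cap's flat top is 14 mm above the collar, so 39 to 57 mm above this origin. Round cap 26 mm in diameter
- pod_large: Push key on a 52x52x15 mm black block on the key box; origin: centre of the block's underside, z up along the key. Its 42 mm aluminium collar stands 10 to 28 mm above the block (differs from key to key, not measured: find it by touch or sight); the resting cap's flat top is 14 mm above the collar, so 39 to 57 mm above this origin. Round cap 38 mm in diameter
- pod_square: Push key on a 52x52x15 mm black block on the key box; origin: centre of the block's underside, z up along the key. Its 42 mm aluminium collar stands 10 to 28 mm above the block (differs from key to key, not measured: find it by touch or sight); the resting cap's flat top is 14 mm above the collar, so 39 to 57 mm above this origin. Square cap 26x26 mm: the erase key, not to be pressed
- key_small (a joint): small key: press depth of that key, 0 at rest, 0.008 m bottomed; spring about 1.3 N at first and 7 N at the bottom, 4.8 N at 5 mm; springs back up
- key_medium (a joint): medium key: press depth of that key, 0 at rest, 0.008 m bottomed; spring about 1.3 N at first and 7 N at the bottom, 4.8 N at 5 mm; springs back up
- key_large (a joint): large key: press depth of that key, 0 at rest, 0.008 m bottomed; spring about 1.3 N at first and 7 N at the bottom, 4.8 N at 5 mm; springs back up
- key_square (a joint): square key: press depth of that key, 0 at rest, 0.008 m bottomed; spring about 1.3 N at first and 7 N at the bottom, 4.8 N at 5 mm; springs back up
- bottle: Clear solvent bottle, 56 mm diameter, 110 mm tall, loose; origin centre of underside
- driver: Screwdriver 150 mm long lying loose along its x, about 30 mm thick at most; origin mid-length underneath
- pot: Aluminium pot 64 mm diameter, 60 mm tall, loose; origin centre of underside
- cutters: Side cutters with yellow grips lying loose, about 140x60x12 mm; origin at the pivot underneath

How it is judged:
By the outcome, as a careful person would: the job done as asked, in the order asked, and still so for the second after the job is handed in, with the robot touching nothing.
It also fails if it takes over 72 s, if anything falls off the work surface, if the arm or the gripper's body presses on something with over 40 N, if the wrist force passes 120 N, or if a joint passes its speed limit or range.

### The arm

A 6-joint arm with a two-finger parallel gripper is mounted at the origin on the work surface. World frame = base frame: x ahead of the robot, y to its left, z up, the work surface at z = 0. Lengths are in mm, angles in rad, forces in N, time in s.
With the tool pointing down it reaches from about 400 to 925 mm from the base axis. Payload 12.5 kg.
Tool frame: the origin (TCP) lies at the very end of the fingers, on their centre line; the grasp point (between the pads) lies behind it (env.grip_depth is the z of the grasp point in the tool frame, in mm); z points along the fingers, y is the line along which they close (so a half turn about z gives the same grasp; the last joint's range is limited). The gripper opens to 95 mm and grips with 3 to 60 N. Pads are 20 mm wide; open, the fingers measure 119 mm over their backs; the gripper's body (75 mm by 180 mm) begins 59 mm behind the grasp point.
Start: joints at [-1.278, 0.491, 1.559, -0, 1.092, -0.106], TCP at [242.719, -575.964, 214.661] pointing down, gripper open.
Joint ranges: [-3.1, 3.1], [-0.84, 2.19], [0.05, 2.79], [-1.13, 4.28], [0.06, 2.93], [-2.69, 2.69]. Speed limits (rad/s): [2.22, 2.22, 2.79, 3.14, 3.14, 3.14].

### API

Orientations are given as [roll, pitch, yaw] about the fixed x, y, z axes, in that order (R = Rz(yaw) Ry(pitch) Rx(roll)).
In Python, from cell import env, optics gives the robot as it stands.
- The arm moves only by the tool step_arm, never from a script. Its argument "moves" is a list of rows, each an object of numbers: "tx", "ty", "tz": the shift along the tool's x, y, z in mm; "roll": the turn about the tool's z in rad. In form: [{"tx": .., "ty": .., "tz": .., "roll": ..}, ...]. A call has 1 to 12 rows; each row is the pose to reach, as a shift and turn from the pose commanded when the call began, along the tool's axes at that moment; what a row does not reach only later rows make up. A row lasts 1/12 s, in which the tool goes at most 41.7 mm and 7.16 degrees, less where a joint would pass 70% of its speed; a pose out of reach is approached as far as the arm can. A call with a gripper value outside its range is refused whole. "grip" is the finger opening in mm, from 0 to 95.1, set as the call begins (left out, the last holds). The fingers move at their own pace and stop on an object; the grip force is fixed at half the most. Time passes only in rows, so rows that repeat a pose let the fingers close. It gives the time, the measured TCP pose, the force, the opening and the grip force at its end, in the units of the state.
- env.state(): the state, without advancing time (a new reading comes with each control period).
- optics.read_camera(name): name is "scene" or "side" or "wrist"; returns a dict with "pixels" (384x512x3 uint8, blue, green, red), "mtx" (3x3 intrinsics, pixels), "dist" ([k1, k2, p1, p2, k3] as OpenCV has them; the pictures are not rectified), "view" (4x4, takes a point from world to camera coordinates). Camera axes: x right, y down, z forward; pixel columns grow to the right and rows downward; lengths in mm; the calibration is good to about 2 mm. A picture is of the moment at which its call begins. There is no depth.
- env.job_done(): hands the job in; it is judged then, once.
The state is a dict: "t": time; "joints": joint angles; "qvel": joint speeds; "tau": joint torques, N m; "eef_pos": TCP position; "tcp_rot": TCP orientation; "ft_force": force on the tool from outside, world axes, zero at the start; "moment": the same for the moment, N m; "opening": opening from 0.0 (shut) to 1.0 (fully open); "grip_force": force on a finger pad.
Only numpy, scipy, OpenCV 4.12 (cv2) and the standard library are available. Lean on these libraries where they do the work, as an engineer would, in place of code of your own. Each camera call takes 0.05 s, during which the arm holds its last target. There are 200 camera calls.

## Working session

There is one attempt and no reset: what is moved stays moved. The work goes in short steps, Python scripts to look and compute and a tool call to move; the robot and the scene stay as the last step left them, time stands still between calls to the robot, and variables do not carry over. Pictures are saved under pics/ and viewed, at most 10 in all, crops included, and the job is handed in when it is done.

Besides the shell and the picture viewer there is one more tool, called after "Request:" by a JSON object that holds its "op" and its "data". step_arm: Moves the arm, as the interface text tells. Its arguments: {"type":"object","properties":{"moves":{"type":"array"},"grip":{"type":"number"}},"required":["moves"]}

```bash
ls; mkdir -p pics; python3 - <<'E'
from cell import env, optics
import cv2, numpy as np, pickle
s=env.state(); print(s, env.grip_depth)
d={}
for n in ["scene","side","wrist"]:
    c=optics.read_camera(n); d[n]=c
    cv2.imwrite(f"pics/{n}0.png",c["pixels"])
    print(n,c["mtx"],c["dist"],c["view"])
pickle.dump(d,open("cams0.pkl","wb"))
a=np.hstack([d["scene"]["pixels"],d["side"]["pixels"]])
E
```

```text
pics
{'t': 0.0, 'joints': array([-1.27760985e+00,  4.91560110e-01,  1.55944656e+00, -5.61712071e-06,
        1.09169590e+00, -1.05623204e-01]), 'qvel': array([-1.03349346e-03, -1.66940549e-04,  1.26035824e-04, -1.04841689e-03,
        1.59203506e-03, -3.60700559e-05]), 'tau': array([ 6.72186070e-04, -6.12644434e+01, -2.58184505e+01,  6.93126116e-02,
        4.82182286e-02, -9.44367912e-05]), 'eef_pos': array([ 242.63716297, -575.71714265,  214.06240323]), 'tcp_rot': array([-3.14048840e+00, -1.12060514e-04,  3.98812208e-01]), 'ft_force': array([-0.85607387, -0.55449924,  0.19720897]), 'moment': array([-0.02530983, -0.04188802,  0.01974645]), 'grip_force': 0.0, 'opening': 0.998075906415947} -18.8
scene [[358.41490643   0.         251.67222588]
 [  0.         358.41490643 192.51941446]
 [  0.           0.           1.        ]] [-0.10589938  0.          0.          0.          0.        ] [[ 1.00681156e-01  9.94637703e-01 -2.36462367e-02 -1.43766319e+02]
 [ 5.67999038e-01 -7.69758047e-02 -8.19421636e-01 -2.78171351e+02]
 [-8.16847842e-01  6.90692777e-02 -5.72703272e-01  1.42511809e+03]

[... 294 characters left out ...]
1  1.15560449e-02  6.44981004e+02]
 [-9.35535944e-02  7.84859068e-01 -6.12571603e-01  6.46683931e+01]
 [ 5.79788211e-02 -6.09931117e-01 -7.90330620e-01  1.12988967e+03]
 [ 0.00000000e+00  0.00000000e+00  0.00000000e+00  1.00000000e+00]]
wrist [[271.70946129   0.         258.06015384]
 [  0.         271.70946129 193.90821282]
 [  0.           0.           1.        ]] [-0.05950543  0.          0.          0.          0.        ] [[ 3.87709647e-01 -9.21780604e-01 -1.32177721e-03 -6.24525312e+02]
 [-8.92498137e-01 -3.75750955e-01  2.49516121e-01 -2.77105393e+01]
 [-2.30495780e-01 -9.55601235e-02 -9.68369742e-01  3.90299484e+02]
 [ 0.00000000e+00  0.00000000e+00  0.00000000e+00  1.00000000e+00]]
```

View pics/scene0.png

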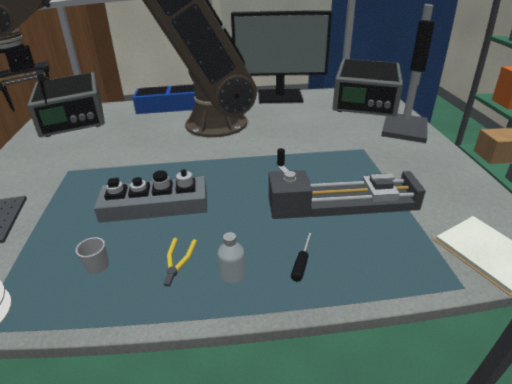

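View pics/side0.png

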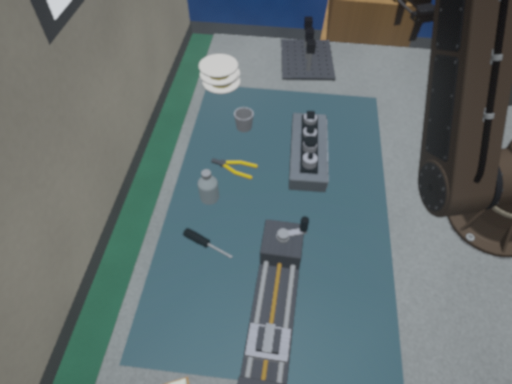

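Scene view: key box at about (152,197), gearbox at (290,192), black crank handle at (281,157), carriage at (381,188). Side view: keys at (310,118–160), crank handle at (305,224). I'll enlarge both areas to get accurate pixels.

```bash
cat > h.py <<'E'
import numpy as np, cv2, pickle
def ray(c,uv):
    p=cv2.undistortPoints(np.array([[uv]],float),c["mtx"],np.array(c["dist"]))[0,0]
    V=c["view"]; R=V[:3,:3]
    return -R.T@V[:3,3], R.T@np.array([p[0],p[1],1.])
def plane(c,uv,z):
    o,d=ray(c,uv); return o+d*(z-o[2])/d[2]
def tri(cu):
    A=np.zeros((3,3));b=np.zeros(3);L=[]
    for c,uv in cu:
        o,d=ray(c,uv); d/=np.linalg.norm(d); P=np.eye(3)-np.outer(d,d); A+=P;b+=P@o;L.append((o,P))
    x=np.linalg.solve(A,b); return x,[round(float(np.linalg.norm(P@(x-o))),1) for o,P in L]
def proj(c,X):
    V=c["view"]; r,_=cv2.Rodrigues(V[:3,:3])
    return cv2.projectPoints(np.atleast_2d(np.array(X,float)),r,V[:3,3],c["mtx"],np.array(c["dist"]))[0][:,0]
E
python3 - <<'E'
import pickle,cv2,numpy as np
d=pickle.load(open("cams0.pkl","rb"))
def crop(n,x,y,w,h,s,lab=10):
    im=cv2.resize(d[n]["pixels"][y:y+h,x:x+w],None,fx=s,fy=s,interpolation=cv2.INTER_CUBIC)
    for u in range(-(-x//lab)*lab,x+w,lab):
        cv2.line(im,(int((u-x+.5)*s),0),(int((u-x+.5)*s),5),(0,255,255),1)
        if u%20==0: cv2.putText(im,str(u),(int((u-x+.5)*s)-10,15),0,.35,(0,255,255),1)
    for v in range(-(-y//lab)*lab,y+h,lab):
        cv2.line(im,(0,int((v-y+.5)*s)),(5,int((v-y+.5)*s)),(0,255,255),1)
        if v%20==0: cv2.putText(im,str(v),(6,int((v-y+.5)*s)+4),0,.35,(0,255,255),1)
    return im
a=crop("scene",90,160,130,60,6)   #780x360
cv2.imwrite("pics/c1.png",a)
b=crop("side",285,105,50,90,6) #300x540
c=crop("side",240,210,80,90,6) #480x540
cv2.imwrite("pics/c2.png",np.hstack([b,c]))
e=crop("scene",260,140,170,80,4.7)
cv2.imwrite("pics/c3.png",e)
E
```

```text
(no output)
```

View pics/c1.png

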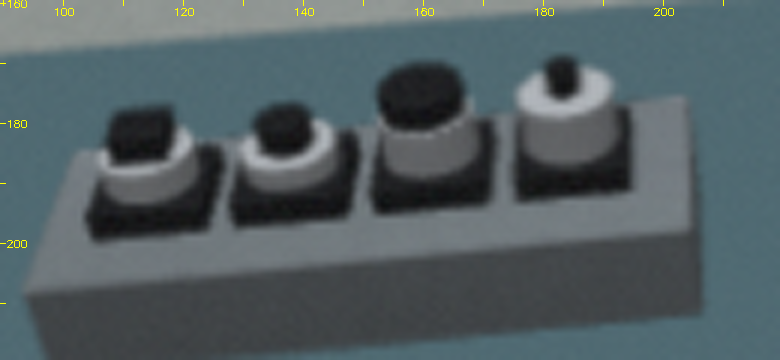

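View pics/c2.png

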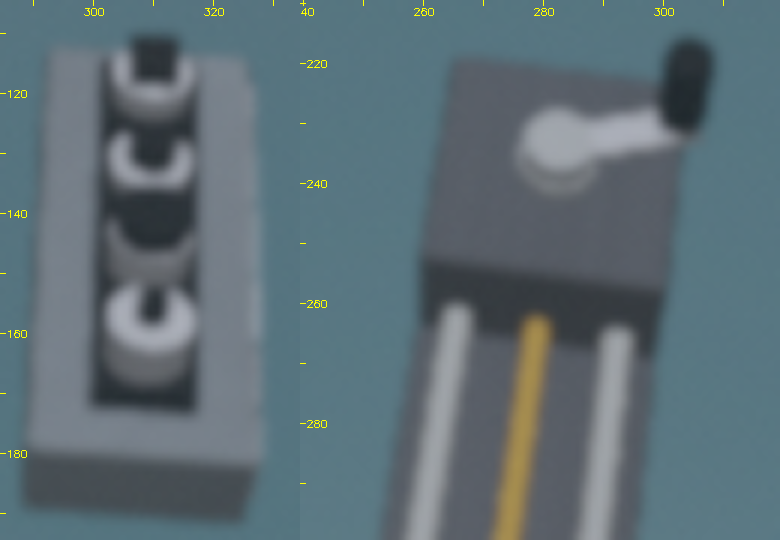

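View pics/c3.png

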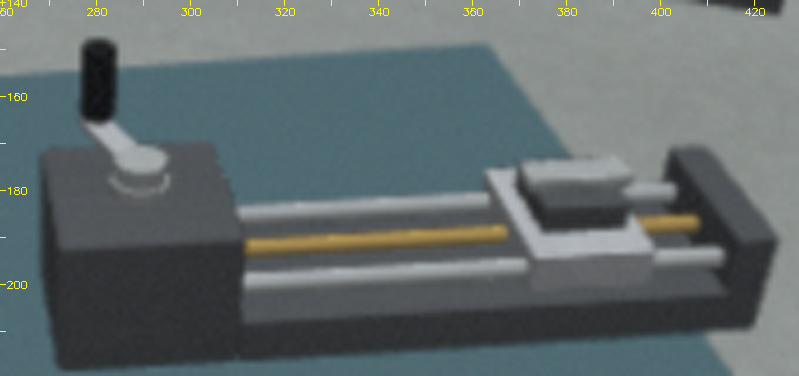

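```bash
cat > fit.py <<'E'
from h import *
from scipy.optimize import least_squares
d=pickle.load(open("cams0.pkl","rb")); S,D=d["scene"],d["side"]
def px(o,s,p,off=0): return [o[0]+(p[0]-off+.5)/s-.5,o[1]+(p[1]+.5)/s-.5]
c1=lambda *p:px((90,160),6,p); c2a=lambda *p:px((285,105),6,p); c2b=lambda *p:px((240,210),6,p,300); c3=lambda *p:px((260,140),4.7,p)
st=[(S,c3(41,153),(-50,-50,85)),(S,c3(212,143),(-50,50,85)),(S,c3(62,248),(50,-50,85)),(S,c3(240,240),(50,50,85)),
(S,c3(776,238),(50,350,65)),(S,c3(708,150),(-50,350,65)),
(D,c2b(457,57),(50,-50,85)),(D,c2b(422,258),(50,50,85)),(D,c2b(662,293),(-50,50,85))]
kb=[(S,c1(78,152),(-55,-145,50)),(S,c1(25,294),(55,-145,50)),(S,c1(692,232),(55,145,50)),(S,c1(687,97),(-55,145,50)),
(D,c2a(50,47),(55,-145,50)),(D,c2a(243,60),(-55,-145,50)),(D,c2a(27,446),(55,145,50)),(D,c2a(265,467),(-55,145,50))]
def W(p,L):
    c,s=np.cos(p[2]),np.sin(p[2]); return np.array([p[0]+c*L[0]-s*L[1],p[1]+s*L[0]+c*L[1],L[2]])
def fit(C,x0):
    f=lambda p:np.concatenate([proj(c,W(p,L))[0]-uv for c,uv,L in C])
    r=least_squares(f,x0,loss="soft_l1"); return r.x,f(r.x).reshape(-1,2)
ps,rs=fit(st,[600,0,0]); pk,rk=fit(kb,[600,-300,0])
if __name__=="__main__":
    np.set_printoptions(precision=2,suppress=True)
    print("stage",ps,"\n",rs); print("box",pk,"\n",rk)
    print("knob top",tri([(S,c3(99,44)),(D,c2b(690,48))]),"bot",tri([(S,c3(98,118)),(D,c2b(683,128))]))
    print("knob top plane",plane(S,c3(99,44),150),plane(D,c2b(690,48),150))
    # carriage near edge top (z=50): left-near front corner etc
    print("carr: near-front top",[ (plane(S,c3(x,y),50)) for x,y in((537,258),(654,240),(488,172))])
    for n,y,cs,cd in (("square",-93,(141,118),(154,42)),("medium",-31,(284,116),(151,None)),("large",31,(422,80),None),("small",93,(563,63),(152,290))):
        w=W(pk,(0,y,0)); 
        z=least_squares(lambda z:proj(S,[w[0],w[1],z[0]])[0]-c1(*cs),[105]); print(n,w,"captop z",z.x,z.fun)
E
python3 fit.py
```

```text
stage [580.16 183.39  -0.05] 
 [[-0.73 -1.58]
 [ 0.06 -1.19]
 [-1.51 -0.41]
 [ 1.23 -0.74]
 [ 1.22  0.35]
 [-0.1  -1.23]
 [-0.89 -0.7 ]
 [-1.44 -0.07]
 [ 0.36  0.14]]
box [ 526.02 -179.56   -6.25] 
 [[-1.28 -0.88]
 [-1.31 -1.04]
 [ 0.42 -1.59]
 [ 0.2  -1.4 ]
 [-1.05  0.16]
 [ 0.34  0.03]
 [-0.38  1.  ]
 [-1.25  0.09]]
knob top (array([533.18, 166.8 , 152.15]), [2.4, 2.4]) bot (array([530.19, 169.25, 102.19]), [0.6, 0.6])
knob top plane [532.66 168.85 150.  ] [531.93 162.59 150.  ]
carr: near-front top [array([625.02, 399.58,  50.  ]), array([617.28, 472.03,  50.  ]), array([536.72, 403.87,  50.  ])]
square [ 529.06 -272.51    0.  ] captop z [94.44] [-0.76  0.22]
medium [ 527.03 -210.54    0.  ] captop z [88.78] [-0.49  0.12]
large [ 525.01 -148.57    0.  ] captop z [100.46] [-0.61  0.12]
small [522.98 -86.61   0.  ] captop z [102.56] [-0.45  0.07]
```

Keys along +y run square, medium, large, small, with the small one nearest the stage. The handle is at about (532,167), the crank axis at about (580,183), and the carriage needs roughly 40 mm more. Now moving to above the handle.

Request:
{"op": "step_arm", "data": {"moves": [{"tx": 10,"ty": -10},{"tx": 30,"ty": -31},{"tx": 55,"ty": -57},{"tx": 82,"ty": -85},{"tx": 110,"ty": -113},{"tx": 138,"ty": -142},{"tx": 166,"ty": -171},{"tx": 194,"ty": -200},{"tx": 222,"ty": -229},{"tx": 250,"ty": -258},{"tx": 278,"ty": -286},{"tx": 306,"ty": -315}], "grip": 60}}

```text
validation failed for argument at $.mo...
```

Request:
{"op": "step_arm", "data": {"moves": [{"tx": 28,"ty": -29},{"tx": 56,"ty": -58},{"tx": 84,"ty": -87},{"tx": 112,"ty": -116},{"tx": 140,"ty": -145},{"tx": 168,"ty": -174},{"tx": 190,"ty": -200},{"tx": 205,"ty": -218},{"tx": 209,"ty": -217},{"tx": 209,"ty": -217}]}}

```text
validation failed for argument at $.mo...
```

```bash
python3 - <<'E'
from cell import env, optics
from h import *
s=env.state(); print(s["t"],s["eef_pos"],s["tcp_rot"],s["joints"],s["ft_force"])
c=optics.read_camera("wrist"); pickle.dump(c,open("w1.pkl","wb")); cv2.imwrite("pics/w1.png",c["pixels"])
t=s["eef_pos"]; print(proj(c,[t,[532,167,150],[532,167,105],[580,183,105]]))
E
```

```text
0.15 [ 242.66960688 -575.78503598  214.20876608] [-3.14077777e+00 -8.22001061e-05  3.98828013e-01] [-1.27759180e+00  4.91416771e-01  1.55928017e+00 -4.69739912e-06
  1.09171472e+00 -1.05621355e-01] [-0.19580052 -0.38074202  0.09172245]
[[ 258.03554013  231.90176201]
 [3450.69037067 3137.74446725]
 [ 916.14226971  813.67249305]
 [1503.24347867 1481.54678156]]
```

View pics/w1.png

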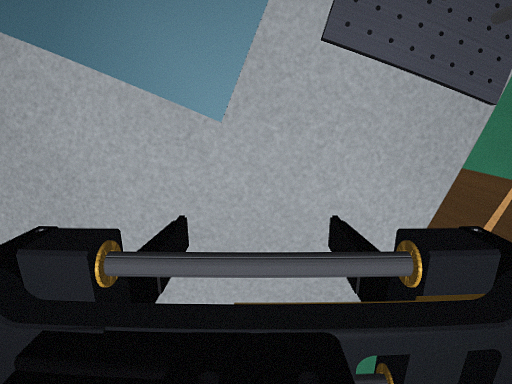

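The moves were refused and the arm hasn't moved. The wrist view shows only the mat and the fingertips, at about (185,220) and (335,220). I'll resend with every field filled in.

Request:
{"op": "step_arm", "data": {"moves": [{"tx": 10,"ty": -10,"tz": 0,"roll": 0},{"tx": 30,"ty": -31,"tz": 0,"roll": 0},{"tx": 55,"ty": -57,"tz": 0,"roll": 0},{"tx": 82,"ty": -85,"tz": 0,"roll": 0},{"tx": 110,"ty": -113,"tz": 0,"roll": 0},{"tx": 138,"ty": -142,"tz": 0,"roll": 0},{"tx": 166,"ty": -171,"tz": 0,"roll": 0},{"tx": 194,"ty": -200,"tz": 0,"roll": 0},{"tx": 222,"ty": -229,"tz": 0,"roll": 0},{"tx": 250,"ty": -258,"tz": 0,"roll": 0},{"tx": 278,"ty": -286,"tz": 0,"roll": 0},{"tx": 306,"ty": -315,"tz": 0,"roll": 0}], "grip": 60}}

```text
t: 1.2
eef_pos: [402.7, -165.1, 214.8]
tcp_rot: [3.141, -0.0, 0.398]
ft_force: [0.7, -0.5, -0.4]
opening: 0.632
grip_force: 0.0
```

Request:
{"op": "step_arm", "data": {"moves": [{"tx": 28,"ty": -29,"tz": 0,"roll": 0},{"tx": 56,"ty": -58,"tz": 0,"roll": 0},{"tx": 84,"ty": -87,"tz": 0,"roll": 0},{"tx": 112,"ty": -116,"tz": 5,"roll": 0},{"tx": 140,"ty": -145,"tz": 10,"roll": 0},{"tx": 168,"ty": -174,"tz": 15,"roll": 0},{"tx": 196,"ty": -202,"tz": 20,"roll": 0},{"tx": 220,"ty": -227,"tz": 25,"roll": 0},{"tx": 240,"ty": -248,"tz": 25,"roll": 0},{"tx": 249,"ty": -257,"tz": 25,"roll": 0},{"tx": 249,"ty": -257,"tz": 25,"roll": 0}]}}

```text
t: 2.12
eef_pos: [532.5, 168.6, 189.2]
tcp_rot: [-3.142, 0.0, 0.401]
ft_force: [0.2, -0.8, -0.6]
opening: 0.626
grip_force: 0.0
```

```bash
python3 - <<'E'
from cell import env, optics
from h import *
s=env.state(); print(s["t"],s["eef_pos"],s["tcp_rot"],s["joints"],s["ft_force"])
c=optics.read_camera("wrist"); pickle.dump(c,open("w1.pkl","wb")); cv2.imwrite("pics/w2.png",c["pixels"])
t=s["eef_pos"]; print(proj(c,[t,[532,167,150],[532,167,105],[580,183,105]]))
E
```

```text
2.1167 [532.47058829 168.59304821 189.20024338] [-3.14151879e+00  8.55942429e-05  4.01459178e-01] [1.88346011e-01 4.25056127e-01 1.75395530e+00 6.59090516e-05
 9.62680509e-01 1.35764551e+00] [ 0.16488726 -0.75447057 -0.55913849]
[[258.02017675 231.90025628]
 [259.62920126 214.52267813]
 [259.3893512  199.5521183 ]
 [263.76654957 147.09887485]]
```

View pics/w2.png

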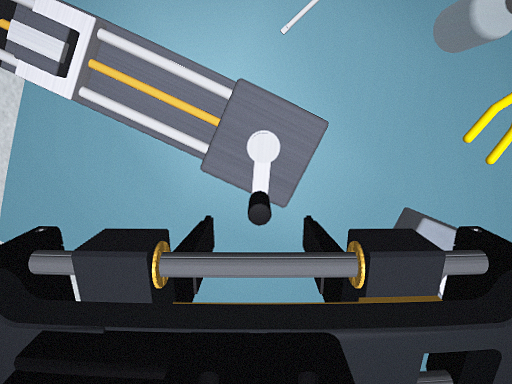

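The wrist view puts the handle top at (260,212) and the crank hub at (263,147), both within about 2 px of my prediction. The fingers straddle the handle, so I'll descend and grip. I'll also estimate how far the carriage has left to go.

Request:
{"op": "step_arm", "data": {"moves": [{"tx": -1,"ty": 1,"tz": 10,"roll": 0},{"tx": -1,"ty": 1,"tz": 30,"roll": 0},{"tx": -1,"ty": 1,"tz": 50,"roll": 0},{"tx": -1,"ty": 1,"tz": 66,"roll": 0},{"tx": -1,"ty": 1,"tz": 77,"roll": 0},{"tx": -1,"ty": 1,"tz": 81,"roll": 0},{"tx": -1,"ty": 1,"tz": 81,"roll": 0}], "grip": 44}}

```text
t: 2.75
eef_pos: [531.1, 164.4, 107.9]
tcp_rot: [-3.141, 0.001, 0.398]
ft_force: [-0.9, 0.7, 0.8]
opening: 0.464
grip_force: 0.0
```

Request:
{"op": "step_arm", "data": {"moves": [{"tx": 0,"ty": 0,"tz": 0,"roll": 0},{"tx": 0,"ty": 0,"tz": 0,"roll": 0},{"tx": 0,"ty": 0,"tz": 0,"roll": 0},{"tx": 0,"ty": 0,"tz": 0,"roll": 0},{"tx": 0,"ty": 0,"tz": 0,"roll": 0}], "grip": 12}}

```text
t: 3.17
eef_pos: [531.7, 165.5, 109.2]
tcp_rot: [3.141, -0.001, 0.399]
ft_force: [0.5, 0.2, 3.1]
opening: 0.209
grip_force: 30.0
```

```bash
python3 - <<'E'
from fit import *
C=[(S,c3(537,258),(45,-35)),(S,c3(654,240),(45,35)),(S,c3(488,172),(-45,-35))]
w=pickle.load(open("w1.pkl","rb"))
C+= [(w,(97,18),(45,-35)),(w,(72,97),(-45,-35))]
f=lambda q:np.concatenate([proj(c,W([580,183,q[2]],(L[0]+q[3],L[1]+q[0],q[1])))[0]-uv for c,uv,L in C])
r=least_squares(f,[240,40,-.05,0],loss="soft_l1"); print(r.x,r.fun if 0 else f(r.x).reshape(-1,2).round(1),"rad left",(290-r.x[0])/30*2*np.pi)
from cell import env; s=env.state(); print(s["ft_force"],s["joints"])
E
```

```text
[ 2.46742495e+02  5.50760855e+01 -3.88019595e-02  8.42255299e-01] [[-0.9  0.6]
 [ 0.3  2.9]
 [-1.4  0.1]
 [-0.1 -1.2]
 [-0.6  1.9]] rad left 9.059830742723753
[0.45623635 0.18669051 3.12413712] [1.83171986e-01 5.26508620e-01 1.83701093e+00 7.92814306e-05
 7.77108412e-01 1.35503185e+00]
```

```bash
python3 - <<'E'
import numpy as np
for start,step,n in((183,5,12),(243,7.5,12),(333,7.5,12),(63,7.5,12),(153,7.5,12)):
    a=np.radians(start+step*np.arange(1,n+1)); b=np.radians(start)
    print(start,[{"tx":round(50*(np.cos(x)-np.cos(b)),1),"ty":round(50*(np.sin(x)-np.sin(b)),1),"tz":0,"roll":0} for x in a])
E
```

```text
183 [{'tx': np.float64(0.4), 'ty': np.float64(-4.3), 'tz': 0, 'roll': 0}, {'tx': np.float64(1.2), 'ty': np.float64(-8.6), 'tz': 0, 'roll': 0}, {'tx': np.float64(2.4), 'ty': np.float64(-12.8), 'tz': 0, 'roll': 0}, {'tx': np.float64(3.9), 'ty': np.float64(-16.9), 'tz': 0, 'roll': 0}, {'tx': np.float64(5.8), 'ty': np.float64(-20.9), 'tz': 0, 'roll': 0}, {'tx': np.float64(8.0), 'ty': np.float64(-24.6), 'tz': 0, 'roll': 0}, {'tx': np.float64(10.5), 'ty': np.float64(-28.2), 'tz': 0, 'roll': 0}, {'tx': np.float64(13.4), 'ty': np.float64(-31.5), 'tz': 0, 'roll': 0}, {'tx': np.float64(16.5), 'ty': np.float64(-34.5), 'tz': 0, 'roll': 0}, {'tx': np.float64(19.8), 'ty': np.float64(-37.3), 'tz': 0, 'roll': 0}, {'tx': np.float64(23.4), 'ty': np.float64(-39.8), 'tz': 0, 'roll': 0}, {'tx': np.float64(27.2), 'ty': np.float64(-41.9), 'tz': 0, 'roll': 0}]
243 [{'tx': np.float64(6.0), 'ty': np.float64(-2.6), 'tz': 0, 'roll': 0}, {'tx': np.float64(12.3), 'ty': np.float64(-4.4), 'tz': 0, 'roll': 0}, {'tx': np.float64(18.8), 'ty': np.float64(-5.3), 'tz': 0, 'roll': 0}, {'tx': np.float64(25.3), 'ty': np.flo
[... 2435 characters left out ...]
np.float64(-5.3), 'ty': np.float64(-18.8), 'tz': 0, 'roll': 0}, {'tx': np.float64(-5.4), 'ty': np.float64(-25.3), 'tz': 0, 'roll': 0}, {'tx': np.float64(-4.6), 'ty': np.float64(-31.8), 'tz': 0, 'roll': 0}, {'tx': np.float64(-3.0), 'ty': np.float64(-38.2), 'tz': 0, 'roll': 0}, {'tx': np.float64(-0.6), 'ty': np.float64(-44.2), 'tz': 0, 'roll': 0}, {'tx': np.float64(2.6), 'ty': np.float64(-49.9), 'tz': 0, 'roll': 0}, {'tx': np.float64(6.5), 'ty': np.float64(-55.2), 'tz': 0, 'roll': 0}, {'tx': np.float64(11.1), 'ty': np.float64(-59.9), 'tz': 0, 'roll': 0}, {'tx': np.float64(16.2), 'ty': np.float64(-63.9), 'tz': 0, 'roll': 0}, {'tx': np.float64(21.9), 'ty': np.float64(-67.2), 'tz': 0, 'roll': 0}]
```

Request:
{"op": "step_arm", "data": {"moves": [{"tx": 0.4,"ty": -4.3,"tz": 0,"roll": 0},{"tx": 1.2,"ty": -8.6,"tz": 0,"roll": 0},{"tx": 2.4,"ty": -12.8,"tz": 0,"roll": 0},{"tx": 3.9,"ty": -16.9,"tz": 0,"roll": 0},{"tx": 5.8,"ty": -20.9,"tz": 0,"roll": 0},{"tx": 8,"ty": -24.6,"tz": 0,"roll": 0},{"tx": 10.5,"ty": -28.2,"tz": 0,"roll": 0},{"tx": 13.4,"ty": -31.5,"tz": 0,"roll": 0},{"tx": 16.5,"ty": -34.5,"tz": 0,"roll": 0},{"tx": 19.8,"ty": -37.3,"tz": 0,"roll": 0},{"tx": 23.4,"ty": -39.8,"tz": 0,"roll": 0},{"tx": 27.2,"ty": -41.9,"tz": 0,"roll": 0}]}}

```text
t: 4.17
eef_pos: [540.2, 215.1, 109.1]
tcp_rot: [3.141, -0.0, 0.399]
ft_force: [-2.1, -1.7, 7.3]
opening: 0.207
grip_force: 30.0
```

Request:
{"op": "step_arm", "data": {"moves": [{"tx": 6,"ty": -2.6,"tz": 0,"roll": 0},{"tx": 12.3,"ty": -4.4,"tz": 0,"roll": 0},{"tx": 18.8,"ty": -5.3,"tz": 0,"roll": 0},{"tx": 25.3,"ty": -5.4,"tz": 0,"roll": 0},{"tx": 31.8,"ty": -4.6,"tz": 0,"roll": 0},{"tx": 38.2,"ty": -3,"tz": 0,"roll": 0},{"tx": 44.2,"ty": -0.6,"tz": 0,"roll": 0},{"tx": 49.9,"ty": 2.6,"tz": 0,"roll": 0},{"tx": 55.2,"ty": 6.5,"tz": 0,"roll": 0},{"tx": 59.9,"ty": 11.1,"tz": 0,"roll": 0},{"tx": 63.9,"ty": 16.2,"tz": 0,"roll": 0},{"tx": 67.2,"ty": 21.9,"tz": 0,"roll": 0}]}}

```text
t: 5.17
eef_pos: [610.8, 221.2, 109.1]
tcp_rot: [-3.141, -0.0, 0.399]
ft_force: [-3.1, 1.3, 5.6]
opening: 0.204
grip_force: 30.0
```

Request:
{"op": "step_arm", "data": {"moves": [{"tx": 2.6,"ty": 6,"tz": 0,"roll": 0},{"tx": 4.4,"ty": 12.3,"tz": 0,"roll": 0},{"tx": 5.3,"ty": 18.8,"tz": 0,"roll": 0},{"tx": 5.4,"ty": 25.3,"tz": 0,"roll": 0},{"tx": 4.6,"ty": 31.8,"tz": 0,"roll": 0},{"tx": 3,"ty": 38.2,"tz": 0,"roll": 0},{"tx": 0.6,"ty": 44.2,"tz": 0,"roll": 0},{"tx": -2.6,"ty": 49.9,"tz": 0,"roll": 0},{"tx": -6.5,"ty": 55.2,"tz": 0,"roll": 0},{"tx": -11.1,"ty": 59.9,"tz": 0,"roll": 0},{"tx": -16.2,"ty": 63.9,"tz": 0,"roll": 0},{"tx": -21.9,"ty": 67.2,"tz": 0,"roll": 0}]}}

```text
t: 6.17
eef_pos: [616.9, 150.6, 109.1]
tcp_rot: [-3.141, -0.002, 0.399]
ft_force: [-1.1, 2.8, 4.2]
opening: 0.204
grip_force: 30.0
```

Request:
{"op": "step_arm", "data": {"moves": [{"tx": -6,"ty": 2.6,"tz": 0,"roll": 0},{"tx": -12.3,"ty": 4.4,"tz": 0,"roll": 0},{"tx": -18.8,"ty": 5.3,"tz": 0,"roll": 0},{"tx": -25.3,"ty": 5.4,"tz": 0,"roll": 0},{"tx": -31.8,"ty": 4.6,"tz": 0,"roll": 0},{"tx": -38.2,"ty": 3,"tz": 0,"roll": 0},{"tx": -44.2,"ty": 0.6,"tz": 0,"roll": 0},{"tx": -49.9,"ty": -2.6,"tz": 0,"roll": 0},{"tx": -55.2,"ty": -6.5,"tz": 0,"roll": 0},{"tx": -59.9,"ty": -11.1,"tz": 0,"roll": 0},{"tx": -63.9,"ty": -16.2,"tz": 0,"roll": 0},{"tx": -67.2,"ty": -21.9,"tz": 0,"roll": 0}]}}

```text
t: 7.17
eef_pos: [546.5, 144.3, 109.0]
tcp_rot: [3.141, -0.002, 0.399]
ft_force: [4.5, 2.1, 5.7]
opening: 0.204
grip_force: 30.0
```

```bash
python3 - <<'E'
from cell import env, optics
import cv2,numpy as np,pickle
c=optics.read_camera("scene"); cv2.imwrite("pics/s5full.png",c["pixels"])
a=cv2.resize(c["pixels"][140:220,260:430],None,fx=4.7,fy=4.7,interpolation=cv2.INTER_CUBIC)
cv2.imwrite("pics/s5.png",a)
E
```

```text
(no output)
```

View pics/s5.png

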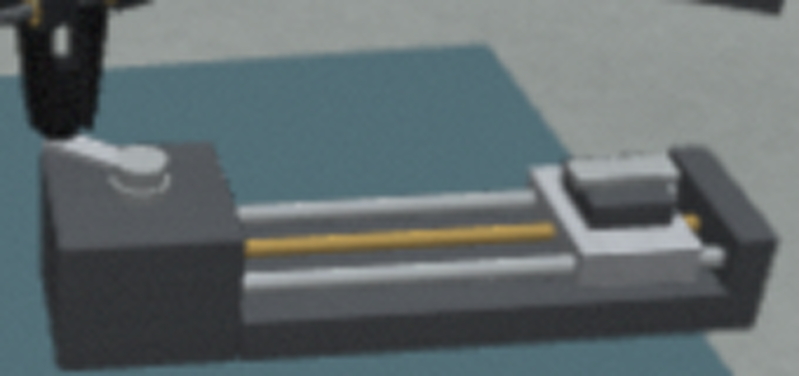

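The crop shows the carriage about 27 mm further on, with its front edge at x≈700 and the end stop at x≈727. That leaves about 17 mm, or roughly 200° of crank.

Request:
{"op": "step_arm", "data": {"moves": [{"tx": -2.6,"ty": -6,"tz": 0,"roll": 0},{"tx": -4.4,"ty": -12.3,"tz": 0,"roll": 0},{"tx": -5.3,"ty": -18.8,"tz": 0,"roll": 0},{"tx": -5.4,"ty": -25.3,"tz": 0,"roll": 0},{"tx": -4.6,"ty": -31.8,"tz": 0,"roll": 0},{"tx": -3,"ty": -38.2,"tz": 0,"roll": 0},{"tx": -0.6,"ty": -44.2,"tz": 0,"roll": 0},{"tx": 2.6,"ty": -49.9,"tz": 0,"roll": 0},{"tx": 6.5,"ty": -55.2,"tz": 0,"roll": 0},{"tx": 11.1,"ty": -59.9,"tz": 0,"roll": 0},{"tx": 16.2,"ty": -63.9,"tz": 0,"roll": 0},{"tx": 21.9,"ty": -67.2,"tz": 0,"roll": 0}]}}

```text
t: 8.22
eef_pos: [539.7, 214.5, 108.9]
tcp_rot: [3.141, 0.001, 0.399]
ft_force: [-1.3, -3.0, 10.2]
opening: 0.206
grip_force: 30.0
```

Request:
{"op": "step_arm", "data": {"moves": [{"tx": 6,"ty": -2.6,"tz": 0,"roll": 0},{"tx": 12.3,"ty": -4.4,"tz": 0,"roll": 0},{"tx": 18.8,"ty": -5.3,"tz": 0,"roll": 0},{"tx": 25.3,"ty": -5.4,"tz": 0,"roll": 0},{"tx": 31.8,"ty": -4.6,"tz": 0,"roll": 0},{"tx": 38.2,"ty": -3,"tz": 0,"roll": 0}]}}

```text
t: 8.72
eef_pos: [573.7, 232.7, 109.0]
tcp_rot: [-3.141, 0.001, 0.399]
ft_force: [-2.7, 2.1, 9.6]
opening: 0.206
grip_force: 30.0
```

```bash
python3 - <<'E'
import numpy as np
for start,step,n in((288,5,9),(333,3,8),(357,3,8),(21,3,8),(45,3,8)):
    a=np.radians(start+step*np.arange(1,n+1)); b=np.radians(start)
    print(start,[(round(float(50*(np.cos(x)-np.cos(b))),1),round(float(50*(np.sin(x)-np.sin(b))),1)) for x in a])
from cell import env, optics
import cv2
c=optics.read_camera("scene"); cv2.imwrite("pics/s6.png",cv2.resize(c["pixels"][160:215,360:430],None,fx=8,fy=8,interpolation=cv2.INTER_CUBIC))
E
```

```text
288 [(4.1, 1.5), (8.0, 3.4), (11.8, 5.6), (15.3, 8.2), (18.6, 11.0), (21.7, 14.1), (24.5, 17.5), (27.0, 21.1), (29.1, 24.9)]
333 [(1.1, 2.4), (2.1, 4.8), (3.0, 7.2), (3.7, 9.8), (4.4, 12.3), (4.8, 14.9), (5.2, 17.5), (5.4, 20.1)]
357 [(0.1, 2.6), (0.0, 5.2), (-0.2, 7.8), (-0.5, 10.4), (-1.0, 13.0), (-1.6, 15.6), (-2.4, 18.1), (-3.3, 20.5)]
21 [(-1.0, 2.4), (-2.1, 4.8), (-3.4, 7.1), (-4.7, 9.3), (-6.2, 11.5), (-7.8, 13.5), (-9.5, 15.5), (-11.3, 17.4)]
45 [(-1.9, 1.8), (-3.9, 3.5), (-6.0, 5.1), (-8.1, 6.6), (-10.4, 7.9), (-12.7, 9.2), (-15.0, 10.3), (-17.4, 11.3)]
```

View pics/s6.png

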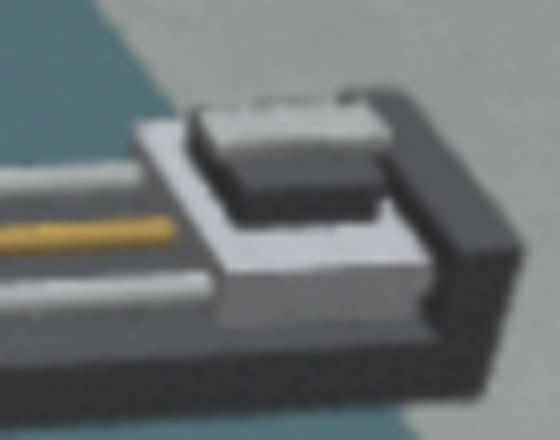

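The gap to the stop is now only about 12 px in the 8x crop, a few mm. I'll do the rest in smaller arcs and watch the force.

Request:
{"op": "step_arm", "data": {"moves": [{"tx": 4.1,"ty": 1.5,"tz": 0,"roll": 0},{"tx": 8,"ty": 3.4,"tz": 0,"roll": 0},{"tx": 11.8,"ty": 5.6,"tz": 0,"roll": 0},{"tx": 15.3,"ty": 8.2,"tz": 0,"roll": 0},{"tx": 18.6,"ty": 11,"tz": 0,"roll": 0}]}}

```text
t: 9.18
eef_pos: [595.5, 229.9, 109.1]
tcp_rot: [-3.141, -0.0, 0.399]
ft_force: [-0.4, 4.9, 8.1]
opening: 0.206
grip_force: 30.0
```

```bash
python3 - <<'E'
import numpy as np
for start,step,n in((313,2.5,4),(323,2.5,4),(333,2.5,4),(343,2.5,4),(353,2.5,4),(3,2.5,4),(13,2.5,4),(23,2.5,4)):
    a=np.radians(start+step*np.arange(1,n+1)); b=np.radians(start)
    print(start,[(round(float(50*(np.cos(x)-np.cos(b))),1),round(float(50*(np.sin(x)-np.sin(b))),1)) for x in a])
E
```

```text
313 [(1.6, 1.5), (3.1, 3.1), (4.5, 4.8), (5.8, 6.5)]
323 [(1.3, 1.8), (2.5, 3.6), (3.6, 5.5), (4.6, 7.4)]
333 [(0.9, 2.0), (1.8, 4.0), (2.6, 6.0), (3.3, 8.1)]
343 [(0.6, 2.1), (1.1, 4.2), (1.5, 6.4), (1.8, 8.5)]
353 [(0.2, 2.2), (0.3, 4.3), (0.4, 6.5), (0.3, 8.7)]
3 [(-0.2, 2.2), (-0.4, 4.3), (-0.8, 6.5), (-1.2, 8.6)]
13 [(-0.5, 2.1), (-1.2, 4.2), (-1.9, 6.3), (-2.7, 8.3)]
23 [(-0.9, 2.0), (-1.9, 3.9), (-2.9, 5.8), (-4.1, 7.7)]
```

Request:
{"op": "step_arm", "data": {"moves": [{"tx": 1.6,"ty": 1.5,"tz": 0,"roll": 0},{"tx": 3.1,"ty": 3.1,"tz": 0,"roll": 0},{"tx": 4.5,"ty": 4.8,"tz": 0,"roll": 0},{"tx": 5.8,"ty": 6.5,"tz": 0,"roll": 0}]}}

```text
t: 9.52
eef_pos: [603.5, 226.1, 109.1]
tcp_rot: [-3.141, -0.001, 0.399]
ft_force: [0.8, 5.2, 7.3]
opening: 0.208
grip_force: 30.0
```

Request:
{"op": "step_arm", "data": {"moves": [{"tx": 1.3,"ty": 1.8,"tz": 0,"roll": 0},{"tx": 2.5,"ty": 3.6,"tz": 0,"roll": 0},{"tx": 3.6,"ty": 5.5,"tz": 0,"roll": 0},{"tx": 4.6,"ty": 7.4,"tz": 0,"roll": 0}]}}

```text
t: 9.85
eef_pos: [610.8, 221.1, 109.1]
tcp_rot: [-3.141, -0.001, 0.399]
ft_force: [1.2, 5.3, 8.1]
opening: 0.209
grip_force: 30.0
```

Request:
{"op": "step_arm", "data": {"moves": [{"tx": 0.9,"ty": 2,"tz": 0,"roll": 0},{"tx": 1.8,"ty": 4,"tz": 0,"roll": 0},{"tx": 2.6,"ty": 6,"tz": 0,"roll": 0},{"tx": 3.3,"ty": 8.1,"tz": 0,"roll": 0}]}}

```text
t: 10.18
eef_pos: [617.0, 214.8, 109.1]
tcp_rot: [-3.142, -0.001, 0.399]
ft_force: [1.0, 4.4, 6.6]
opening: 0.202
grip_force: 30.0
```

Request:
{"op": "step_arm", "data": {"moves": [{"tx": 0.6,"ty": 2.1,"tz": 0,"roll": 0},{"tx": 1.1,"ty": 4.2,"tz": 0,"roll": 0}]}}

```text
t: 10.35
eef_pos: [619.7, 211.3, 109.1]
tcp_rot: [3.142, -0.001, 0.399]
ft_force: [1.5, 3.0, 7.0]
opening: 0.205
grip_force: 30.0
```

Request:
{"op": "step_arm", "data": {"moves": [{"tx": 0.4,"ty": 2.2,"tz": 0,"roll": 0},{"tx": 0.7,"ty": 4.3,"tz": 0,"roll": 0}]}}

```text
t: 10.52
eef_pos: [622.0, 207.7, 109.1]
tcp_rot: [-3.141, -0.001, 0.399]
ft_force: [-1.9, 10.0, 7.3]
opening: 0.201
grip_force: 30.0
```

Request:
{"op": "step_arm", "data": {"moves": [{"tx": 0.2,"ty": 1.2,"tz": 0,"roll": 0},{"tx": 0.2,"ty": 1.2,"tz": 0,"roll": 0}]}}

```text
t: 10.68
eef_pos: [622.0, 207.6, 109.1]
tcp_rot: [-3.14, -0.001, 0.399]
ft_force: [-1.4, 10.4, 8.4]
opening: 0.203
grip_force: 30.0
```

Request:
{"op": "step_arm", "data": {"moves": [{"tx": 0.2,"ty": 2,"tz": 0,"roll": 0},{"tx": 0.2,"ty": 2,"tz": 0,"roll": 0},{"tx": 0.2,"ty": 2,"tz": 0,"roll": 0}]}}

```text
t: 10.93
eef_pos: [622.2, 207.3, 109.1]
tcp_rot: [-3.138, -0.0, 0.399]
ft_force: [-4.8, 18.5, 7.9]
opening: 0.207
grip_force: 30.0
```

Request:
{"op": "step_arm", "data": {"moves": [{"tx": 0.1,"ty": 1.5,"tz": 0,"roll": 0},{"tx": 0.1,"ty": 1.5,"tz": 0,"roll": 0},{"tx": 0.1,"ty": 1.5,"tz": 0,"roll": 0}]}}

```text
t: 11.18
eef_pos: [622.3, 207.0, 109.0]
tcp_rot: [-3.136, 0.0, 0.399]
ft_force: [-7.1, 24.4, 8.4]
opening: 0.205
grip_force: 30.0
```

Request:
{"op": "step_arm", "data": {"moves": [{"tx": 0,"ty": -3,"tz": 0,"roll": 0},{"tx": 0,"ty": -3,"tz": 0,"roll": 0},{"tx": 0,"ty": -3,"tz": 0,"roll": 0},{"tx": 0,"ty": -3,"tz": 0,"roll": 0},{"tx": 0,"ty": -3,"tz": 0,"roll": 0}], "grip": 46}}

```text
t: 11.6
eef_pos: [622.9, 205.2, 108.2]
tcp_rot: [3.141, 0.001, 0.398]
ft_force: [-0.6, -0.4, -0.9]
opening: 0.469
grip_force: 0.0
```

The force climbed to 25 N with only 0.3 mm of motion, and the total turn of about 9.1 rad matches the estimate, so the carriage is home. The crank is released; now lifting and moving to the key box.

Request:
{"op": "step_arm", "data": {"moves": [{"tx": 0,"ty": 0,"tz": -12,"roll": 0},{"tx": 0,"ty": 0,"tz": -35,"roll": 0},{"tx": 0,"ty": 0,"tz": -60,"roll": 0},{"tx": -8,"ty": 7,"tz": -80,"roll": 0},{"tx": -28,"ty": 25,"tz": -92,"roll": 0},{"tx": -55,"ty": 48,"tz": -95,"roll": 0},{"tx": -83,"ty": 73,"tz": -95,"roll": 0},{"tx": -111,"ty": 97,"tz": -95,"roll": 0},{"tx": -139,"ty": 122,"tz": -95,"roll": 0},{"tx": -167,"ty": 146,"tz": -95,"roll": 0},{"tx": -195,"ty": 171,"tz": -95,"roll": 0},{"tx": -223,"ty": 195,"tz": -95,"roll": 0}]}}

```text
t: 12.6
eef_pos: [492.2, -62.2, 204.5]
tcp_rot: [3.141, -0.001, 0.399]
ft_force: [0.1, -0.7, -0.5]
opening: 0.484
grip_force: 0.0
```

Request:
{"op": "step_arm", "data": {"moves": [{"tx": -28,"ty": 24,"tz": 0,"roll": 0},{"tx": -50,"ty": 44,"tz": 0,"roll": 0},{"tx": -66,"ty": 57,"tz": 0,"roll": 0},{"tx": -74,"ty": 65,"tz": 0,"roll": 0},{"tx": -74,"ty": 65,"tz": 0,"roll": 0},{"tx": -74,"ty": 65,"tz": 0,"roll": 0}], "grip": 0}}

```text
t: 13.1
eef_pos: [450.5, -149.3, 204.1]
tcp_rot: [3.141, -0.0, 0.398]
ft_force: [-0.6, 0.5, -0.3]
opening: 0.124
grip_force: 0.0
```

```bash
python3 - <<'E'
from fit import *
from cell import env, optics
s=env.state(); print(s["t"],s["eef_pos"],s["tcp_rot"],s["opening"])
c=optics.read_camera("wrist"); s2=optics.read_camera("scene"); pickle.dump((c,s2),open("w3.pkl","wb"))
im=c["pixels"].copy()
for n,y,z in(("sq",-93,94),("M",-31,89),("L",31,100),("S",93,103)):
    w=W(pk,(0,y,z)); p=proj(c,w)[0]; print(n,w,p); cv2.drawMarker(im,tuple(int(v) for v in p.round()),(0,0,255),0,9,1)
b=cv2.resize(s2["pixels"][165:212,360:430],(512,344),interpolation=cv2.INTER_CUBIC)[:216]
cv2.imwrite("pics/w3.png",np.vstack([im,b]))
E
```

```text
13.1 [ 450.50833269 -149.27468902  204.05942343] [ 3.14117127e+00 -4.82081181e-04  3.97501636e-01] 0.12370640635054574
sq [ 529.05634737 -272.50880583   94.        ] [394.36941138 169.31432303]
M [ 527.03193957 -210.54186486   89.        ] [340.43648924 147.37581685]
L [ 525.00753176 -148.57492389  100.        ] [286.702128   125.41592064]
S [522.98312395 -86.60798293 103.        ] [226.8156372  101.77401142]
```

View pics/w3.png

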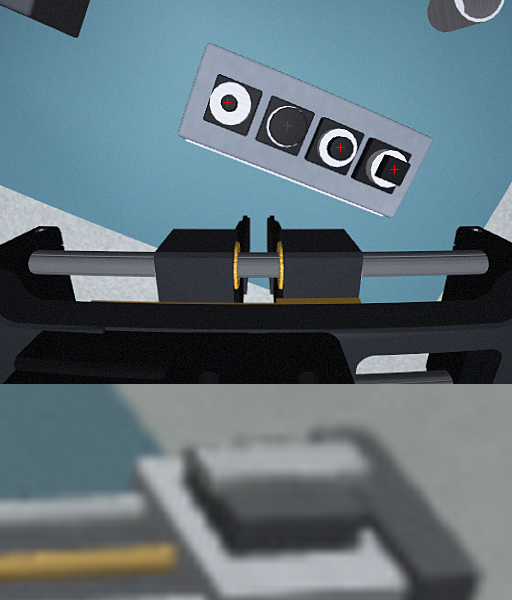

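The red marks sit on the caps within 2 px: small (229,102), large (287,125), medium (342,147), square (394,169). The lower crop shows the carriage against the stop. Going above the small key.

Request:
{"op": "step_arm", "data": {"moves": [{"tx": 15,"ty": -5,"tz": 8,"roll": 0},{"tx": 40,"ty": -13,"tz": 25,"roll": 0},{"tx": 65,"ty": -21,"tz": 45,"roll": 0},{"tx": 83,"ty": -27,"tz": 65,"roll": 0},{"tx": 91,"ty": -29,"tz": 80,"roll": 0},{"tx": 91,"ty": -29,"tz": 91,"roll": 0},{"tx": 91,"ty": -29,"tz": 93,"roll": 0},{"tx": 91,"ty": -29,"tz": 93,"roll": 0},{"tx": 91,"ty": -29,"tz": 93,"roll": 0}], "grip": 0}}

```text
t: 13.95
eef_pos: [523.1, -86.7, 111.1]
tcp_rot: [3.141, -0.0, 0.399]
ft_force: [-0.7, 0.1, -0.1]
opening: 0.008
grip_force: 0.0
```

Request:
{"op": "step_arm", "data": {"moves": [{"tx": 0,"ty": 0,"tz": 2,"roll": 0},{"tx": 0,"ty": 0,"tz": 4,"roll": 0},{"tx": 0,"ty": 0,"tz": 4,"roll": 0}]}}

```text
t: 14.2
eef_pos: [522.8, -87.3, 106.9]
tcp_rot: [3.141, -0.0, 0.398]
ft_force: [0.6, 0.3, -0.3]
opening: 0.005
grip_force: 0.0
```

Request:
{"op": "step_arm", "data": {"moves": [{"tx": 0,"ty": 0,"tz": 1,"roll": 0},{"tx": 0,"ty": 0,"tz": 2,"roll": 0},{"tx": 0,"ty": 0,"tz": 2,"roll": 0}]}}

```text
t: 14.45
eef_pos: [522.8, -87.2, 104.6]
tcp_rot: [3.142, 0.0, 0.399]
ft_force: [0.0, -0.3, 0.5]
opening: 0.003
grip_force: 0.0
```

Request:
{"op": "step_arm", "data": {"moves": [{"tx": 0,"ty": 0,"tz": 1,"roll": 0},{"tx": 0,"ty": 0,"tz": 1.5,"roll": 0},{"tx": 0,"ty": 0,"tz": 1.5,"roll": 0}]}}

```text
t: 14.7
eef_pos: [522.9, -87.2, 103.1]
tcp_rot: [3.141, 0.0, 0.399]
ft_force: [-1.7, 0.1, 2.5]
opening: 0.005
grip_force: 1.0
```

Touch on the small key: 2.5 N at z≈103. Pressing it and holding.

Request:
{"op": "step_arm", "data": {"moves": [{"tx": 0,"ty": 0,"tz": 2.5,"roll": 0},{"tx": 0,"ty": 0,"tz": 5,"roll": 0},{"tx": 0,"ty": 0,"tz": 5,"roll": 0},{"tx": 0,"ty": 0,"tz": 5,"roll": 0}]}}

```text
t: 15.03
eef_pos: [522.9, -87.2, 98.1]
tcp_rot: [3.141, -0.0, 0.399]
ft_force: [-1.8, -0.7, 6.5]
opening: 0.009
grip_force: 2.7
```

Request:
{"op": "step_arm", "data": {"moves": [{"tx": 0,"ty": 0,"tz": 0,"roll": 0},{"tx": 0,"ty": 0,"tz": 0,"roll": 0},{"tx": 0,"ty": 0,"tz": 0,"roll": 0},{"tx": 0,"ty": 0,"tz": -8,"roll": 0},{"tx": 0,"ty": 0,"tz": -22,"roll": 0},{"tx": 0,"ty": 0,"tz": -32,"roll": 0},{"tx": 0,"ty": 0,"tz": -32,"roll": 0}]}}

```text
t: 15.62
eef_pos: [523.7, -87.2, 132.0]
tcp_rot: [3.14, -0.002, 0.399]
ft_force: [0.3, 0.8, -0.4]
opening: 0.006
grip_force: 0.0
```

Request:
{"op": "step_arm", "data": {"moves": [{"tx": -4,"ty": 10,"tz": 0,"roll": 0},{"tx": -13,"ty": 33,"tz": 0,"roll": 0},{"tx": -23,"ty": 60,"tz": 0,"roll": 0},{"tx": -33,"ty": 86,"tz": 0,"roll": 0},{"tx": -41,"ty": 106,"tz": 2,"roll": 0},{"tx": -44,"ty": 115,"tz": 10,"roll": 0},{"tx": -44,"ty": 115,"tz": 22,"roll": 0},{"tx": -44,"ty": 115,"tz": 30,"roll": 0},{"tx": -44,"ty": 115,"tz": 33,"roll": 0},{"tx": -44,"ty": 115,"tz": 33,"roll": 0},{"tx": -44,"ty": 115,"tz": 33,"roll": 0}]}}

```text
t: 16.53
eef_pos: [527.0, -209.7, 97.0]
tcp_rot: [-3.141, 0.0, 0.4]
ft_force: [0.5, 0.9, 0.2]
opening: 0.002
grip_force: 0.0
```

Request:
{"op": "step_arm", "data": {"moves": [{"tx": 0,"ty": 0,"tz": 2,"roll": 0},{"tx": 0,"ty": 0,"tz": 4,"roll": 0},{"tx": 0,"ty": 0,"tz": 4,"roll": 0}]}}

```text
t: 16.78
eef_pos: [527.0, -210.0, 93.1]
tcp_rot: [3.141, -0.0, 0.399]
ft_force: [-0.3, -0.5, 0.4]
opening: 0.002
grip_force: 0.0
```

Request:
{"op": "step_arm", "data": {"moves": [{"tx": 0,"ty": 0,"tz": 1,"roll": 0},{"tx": 0,"ty": 0,"tz": 1.5,"roll": 0},{"tx": 0,"ty": 0,"tz": 1.5,"roll": 0}]}}

```text
t: 17.03
eef_pos: [527.0, -210.2, 91.6]
tcp_rot: [3.141, 0.0, 0.399]
ft_force: [-0.1, -0.2, 0.4]
opening: 0.005
grip_force: 0.0
```

Request:
{"op": "step_arm", "data": {"moves": [{"tx": 0,"ty": 0,"tz": 1,"roll": 0},{"tx": 0,"ty": 0,"tz": 1.5,"roll": 0},{"tx": 0,"ty": 0,"tz": 1.5,"roll": 0}]}}

```text
t: 17.28
eef_pos: [527.0, -210.2, 90.1]
tcp_rot: [3.141, -0.0, 0.399]
ft_force: [-0.0, -0.3, 1.6]
opening: 0.006
grip_force: 0.7
```

Request:
{"op": "step_arm", "data": {"moves": [{"tx": 0,"ty": 0,"tz": 3,"roll": 0},{"tx": 0,"ty": 0,"tz": 6,"roll": 0},{"tx": 0,"ty": 0,"tz": 6,"roll": 0},{"tx": 0,"ty": 0,"tz": 6,"roll": 0}]}}

```text
t: 17.62
eef_pos: [527.1, -210.3, 84.2]
tcp_rot: [3.141, -0.0, 0.399]
ft_force: [-0.0, 0.6, 5.3]
opening: 0.0
grip_force: 2.8
```

Request:
{"op": "step_arm", "data": {"moves": [{"tx": 0,"ty": 0,"tz": 0.7,"roll": 0},{"tx": 0,"ty": 0,"tz": 0.7,"roll": 0},{"tx": 0,"ty": 0,"tz": 0.7,"roll": 0},{"tx": 0,"ty": 0,"tz": 0.7,"roll": 0},{"tx": 0,"ty": 0,"tz": -7,"roll": 0},{"tx": 0,"ty": 0,"tz": -22,"roll": 0},{"tx": 0,"ty": 0,"tz": -36,"roll": 0},{"tx": 0,"ty": 0,"tz": -41,"roll": 0},{"tx": 0,"ty": 0,"tz": -41,"roll": 0}]}}

```text
t: 18.37
eef_pos: [527.3, -210.4, 126.3]
tcp_rot: [3.14, -0.001, 0.399]
ft_force: [-0.2, -0.2, 0.3]
opening: 0.004
grip_force: 0.0
```

Request:
{"op": "step_arm", "data": {"moves": [{"tx": 4,"ty": -10,"tz": 0,"roll": 0},{"tx": 11,"ty": -29,"tz": 0,"roll": 0},{"tx": 18,"ty": -48,"tz": 0,"roll": 0},{"tx": 22,"ty": -58,"tz": 0,"roll": 0},{"tx": 22,"ty": -58,"tz": 6,"roll": 0},{"tx": 22,"ty": -58,"tz": 13,"roll": 0},{"tx": 22,"ty": -58,"tz": 16,"roll": 0},{"tx": 22,"ty": -58,"tz": 16,"roll": 0},{"tx": 22,"ty": -58,"tz": 16,"roll": 0}]}}

```text
t: 19.12
eef_pos: [524.6, -148.9, 108.6]
tcp_rot: [-3.141, 0.001, 0.398]
ft_force: [0.4, -0.1, 0.3]
opening: 0.007
grip_force: 0.0
```

Request:
{"op": "step_arm", "data": {"moves": [{"tx": 0,"ty": 0,"tz": 2,"roll": 0},{"tx": 0,"ty": 0,"tz": 3.5,"roll": 0},{"tx": 0,"ty": 0,"tz": 3.5,"roll": 0}]}}

```text
t: 19.37
eef_pos: [524.6, -148.4, 105.4]
tcp_rot: [-3.142, 0.0, 0.398]
ft_force: [-0.3, 0.2, -1.3]
opening: 0.004
grip_force: 0.0
```

Request:
{"op": "step_arm", "data": {"moves": [{"tx": 0,"ty": 0,"tz": 1,"roll": 0},{"tx": 0,"ty": 0,"tz": 1.5,"roll": 0},{"tx": 0,"ty": 0,"tz": 1.5,"roll": 0}]}}

```text
t: 19.62
eef_pos: [524.7, -148.2, 104.1]
tcp_rot: [3.141, -0.0, 0.399]
ft_force: [-0.7, -0.3, 1.1]
opening: 0.004
grip_force: 0.0
```

Request:
{"op": "step_arm", "data": {"moves": [{"tx": 0,"ty": 0,"tz": 1,"roll": 0},{"tx": 0,"ty": 0,"tz": 1.5,"roll": 0},{"tx": 0,"ty": 0,"tz": 1.5,"roll": 0}]}}

```text
t: 19.87
eef_pos: [524.7, -148.2, 102.6]
tcp_rot: [3.142, 0.0, 0.399]
ft_force: [0.8, -0.2, 0.6]
opening: 0.006
grip_force: 0.0
```

Request:
{"op": "step_arm", "data": {"moves": [{"tx": 0,"ty": 0,"tz": 1,"roll": 0},{"tx": 0,"ty": 0,"tz": 1.5,"roll": 0},{"tx": 0,"ty": 0,"tz": 1.5,"roll": 0}]}}

```text
t: 20.12
eef_pos: [524.8, -148.2, 101.1]
tcp_rot: [3.141, 0.0, 0.399]
ft_force: [-1.2, -0.0, 0.9]
opening: 0.003
grip_force: 0.6
```

Request:
{"op": "step_arm", "data": {"moves": [{"tx": 0,"ty": 0,"tz": 3.3,"roll": 0},{"tx": 0,"ty": 0,"tz": 6.5,"roll": 0},{"tx": 0,"ty": 0,"tz": 6.5,"roll": 0},{"tx": 0,"ty": 0,"tz": 6.5,"roll": 0}]}}

```text
t: 20.45
eef_pos: [524.9, -148.2, 94.6]
tcp_rot: [3.141, -0.0, 0.399]
ft_force: [-1.0, 0.7, 6.2]
opening: 0.003
grip_force: 2.8
```

Request:
{"op": "step_arm", "data": {"moves": [{"tx": 0,"ty": 0,"tz": 0,"roll": 0},{"tx": 0,"ty": 0,"tz": 0,"roll": 0},{"tx": 0,"ty": 0,"tz": 0,"roll": 0},{"tx": 0,"ty": 0,"tz": -8,"roll": 0},{"tx": 0,"ty": 0,"tz": -25,"roll": 0},{"tx": 0,"ty": 0,"tz": -48,"roll": 0},{"tx": 0,"ty": 0,"tz": -72,"roll": 0},{"tx": 0,"ty": 0,"tz": -90,"roll": 0},{"tx": 0,"ty": 0,"tz": -100,"roll": 0},{"tx": 0,"ty": 0,"tz": -100,"roll": 0},{"tx": 0,"ty": 0,"tz": -100,"roll": 0}]}}

```text
t: 21.37
eef_pos: [524.5, -148.1, 194.4]
tcp_rot: [3.141, 0.0, 0.399]
ft_force: [-0.4, -0.4, -0.4]
opening: 0.004
grip_force: 0.0
```

```bash
python3 - <<'E'
from cell import env
s=env.state(); print(s["t"],s["eef_pos"],s["ft_force"]); print(env.job_done())
E
```

```text
21.3667 [ 524.5326733  -148.12317099  194.36842569] [-0.39428357 -0.44726669 -0.40965846]
the job is handed in; nothing more can be done
None
```

The carriage is wound home against its end stop, and I then pressed the small, medium and large keys in that order, each to about 5–7 N for roughly half a second, leaving the square key and loose items alone. I handed the job in at 21.4 s and got no verdict back.

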